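# Pack the blanks on the sanding table and set the extraction

### The arm

A 6-joint arm with a two-finger parallel gripper is mounted at the origin on the work surface. World frame = base frame: x ahead of the robot, y to its left, z up, the work surface at z = 0. Lengths are in m, angles in rad, forces in N, time in s.
With the tool pointing down it reaches from about 0.3 to 0.85 m from the base axis. Payload 5.4 kg.
Tool frame: the origin (TCP) lies at the very end of the fingers, on their centre line; the grasp point (between the pads) lies env.grip_point_offset behind it (env.grip_point_offset is the distance from the TCP to the grasp point, in m); z points along the fingers, y is the line along which they close (so a half turn about z gives the same grasp; the last joint's range is limited). The gripper opens to 85 mm and grips with 20 to 120 N. Pads are 22 mm wide; open, the fingers measure 114 mm over their backs; the gripper's body (76 mm by 85 mm) begins 54 mm behind the grasp point. The pads swing forward as they close: fully open they stand 13 mm farther back than shut.
Start: joints at [-1.418, 0.158, 1.597, -0, 1.386, -0.21], TCP at [0.204, -0.538, 0.231] pointing down, gripper open.
Joint ranges: [-2.91, 2.91], [-0.94, 2.29], [0.18, 2.7], [-1.29, 4.43], [0.17, 2.64], [-3, 3]. Speed limits (rad/s): [2.57, 2.57, 3.14, 3.14, 3.14, 3.14].

### API

Orientations are given as a unit quaternion [w, x, y, z].
In Python, from workcell import env, vision gives the robot as it stands. The module is installed in compiled form; this text tells all that it offers.
- The arm moves only by the tool move_arm, never from a script. Its argument "series" is a list of rows, each an object with "xyz": the shift along the world's x, y, z in mm, a list of three; "twist": the turn, a rotation vector about the world's x, y, z in degrees, a list of three; "claw": the opening, from -1 (shut) to 1 (fully open), so that 0 is half open. In form: [{"xyz": [tx, ty, tz], "twist": [wx, wy, wz], "claw": claw}, ...]. A call has 1 to 10 rows; each row is the pose to reach, as a shift and turn from the pose commanded when the call began; what a row does not reach only later rows make up. A row lasts 1/12 s, in which the tool goes at most 41.7 mm and 7.16 degrees, less where a joint would pass 70% of its speed; a pose out of reach is approached as far as the arm can. A call with a gripper value outside its range is refused whole. The fingers move at their own pace and stop on an object; "squeeze" is the grip in N (left out, the last holds). Time passes only in rows, so rows that repeat a pose let the fingers close. It gives the time, the measured TCP pose, the force, the opening and the grip force at its end, in the units of the state.
- env.read_state(): the state, without advancing time (a new reading comes with each control period).
- vision.capture(name): name is "scene" or "top" or "wrist"; returns a dict with "color" (400x640x3 uint8, red, green, blue), "depth" (400x640 float32, m along the optical axis (not along the pixel's ray), 0 where there is no reading), "fx", "fy", "cx", "cy" (pixels), "D" ([k1, k2, p1, p2, k3] as OpenCV has them; the pictures are not rectified), "pose" (4x4, takes a point from camera to world coordinates). Camera axes: x right, y up, looking along -z (the intrinsics and any distortion apply to the point x, -y, -z); pixel columns grow to the right and rows downward; lengths in m; the calibration is good to about 2 mm. A picture is of the moment at which its call begins.
- env.sign_off(): hands the job in; it is judged then, once.
The state is a dict: "t": time; "q": joint angles; "qd": joint speeds; "joint_efforts": joint torques, N m; "position": TCP position; "orientation": TCP orientation; "ft_force": force on the tool from outside, world axes, zero at the start; "ft_torque": the same for the moment, N m; "width": finger opening in m; "finger_force": force on a finger pad.
Only numpy, scipy, OpenCV 4.12 (cv2) and the standard library are available. Lean on these libraries where they do the work, as an engineer would, in place of code of your own. Each camera call takes 0.05 s, during which the arm holds its last target. There are 200 camera calls.

### The job

Holding the wooden straightedge, gently push the four loose blanks on the downdraft sanding table together until they lie flat and tight side by side against its wooden fence, without ramming them or touching them with the gripper, and put the straightedge back on the bench. With the blanks packed, turn the orange extraction selector clockwise until it rests in the notch at the green mark; it must not run on into the red notch beyond (filter blow-back). Leave everything else on the bench where it is.

Things in the scene. Friction and masses are not known exactly. Their poses are not given: they have to be found in the camera images.
- sander: fixed benchtop downdraft sanding table: grey case 320 (x) x 520 (y) x 90 mm high, origin at the centre of its underside, x from its robot-side front to its back, y to its left. Its flat perforated top, 90 mm up, holds the blanks over y -102 to +258 mm. A blue wedge console fills y -103 to -259, x -155 to +127 mm; its panel slopes 18 deg, 102 mm high at the front, 190 mm at the back
- fence_mid (a point): foot of the inner (robot-side) face of the brown wooden fence, middle of its length, level with the sanding table's top; axes as the sanding table's. The fence runs 180 mm either way along y, 20 mm thick, 30 mm high; the blanks belong on its -x side, pressed against this face
- blank_a: rough-sawn hardwood blank, pale wood, 160 mm long (y), 20 mm high, 22 to 32 mm wide (x): the four widths differ and are not known beforehand. About 70 g, lying flat on the sanding table's top, roughly along the fence. Origin: centre of its underside, z up
- blank_b: rough-sawn hardwood blank, dark brown; sizes and axes as for blank_a
- blank_c: rough-sawn hardwood blank, mid brown; sizes and axes as for blank_a
- blank_d: rough-sawn hardwood blank, red brown; sizes and axes as for blank_a
- straightedge_mid (a point): centre (30 mm above its underside) of the straightedge: a dark red-brown wooden bar with two round brass inlays, 260 mm long (x), 22 mm thick (y), 60 mm high (z), about 0.24 kg, standing on its long edge on the bench left of the sanding table. Gripped by its top 30 mm, the fingers stay above the 20 mm high blanks
- dial_center (a point): centre of the round black dial, on the sloping panel's surface and the turning axis. x runs up the slope (away from the robot), y left, z out of the panel. Flat marks at 63 mm radius; angles from x, positive towards y: white ring (off) +80, one white dot +40, two white dots 0, green disc -40, red disc -80 deg
- selector (a joint): selector angle, rad: 0 at the white ring, growing clockwise seen from above. A sprung ball clicks into a notch every 0.698: 0 ring, 0.698 one dot, 1.396 two dots, 2.094 green, 2.793 red. Starts in the ring or one-dot notch. A little past half-way between notches it springs on into the next by itself. Takes up to about 0.4 N m to turn
- lever_tip (a point): tip of the selector's orange pointer lever, 56 mm from the turning axis, 25 mm above the panel; x points outward along the lever. The lever is 14 mm wide and 14 to 36 mm above the panel, clear below; it reaches 24 mm past the axis the other way. Black hub 42 mm across, 38 mm high. Push the lever's side or pinch it across its width
- glue: yellow glue bottle, 60 mm across, 190 mm high, bystander; origin under its centre
- mallet: wooden mallet lying on the bench, head 60 x 115 x 75 mm, handle 160 mm, bystander; origin under it
- block_plane: steel block plane 160 x 50 mm, about 55 mm high, bystander; origin under its centre
- try_square: try square with wooden stock and 150 mm steel blade, flat on the bench, bystander
- sanding_block: cork sanding block 110 x 65 x 30 mm, bystander; origin under its centre
- mug: blue mug, 80 mm across, 95 mm high, bystander; origin under its centre
- wax_tin: brass-coloured wax tin, 84 mm across, 50 mm high, bystander; origin under its centre
Mind the look-alikes: they are no part of the job. What is shaped like the blank_c but pink is not meant.

How it is judged:
By the outcome, as a careful person would: the job done as asked, in the order asked, and still so for the second after the job is handed in, with the robot touching nothing.
It also fails if it takes over 67 s, if anything falls off the work surface, if the arm or the gripper's body presses on something with over 40 N, if the wrist force passes 120 N, or if a joint passes its speed limit or range.

## Working session

There is one attempt and no reset: what is moved stays moved. The work goes in short steps, Python scripts to look and compute and a tool call to move; the robot and the scene stay as the last step left them, time stands still between calls to the robot, and variables do not carry over. Pictures are saved under pics/ and viewed, at most 10 in all, crops included, and the job is handed in when it is done.

Besides the shell and the picture viewer there is one more tool, called after "Request:" by a JSON object that holds its "name" and its "arguments", one argument or row to a line. move_arm: Moves the arm, as the interface text tells. Its arguments: {"type":"object","properties":{"series":{"type":"array"},"squeeze":{"type":"number"}},"required":["series"]}

```bash
mkdir -p pics; cat > h.py <<'E'
import numpy as np, cv2
from workcell import env, vision
def cap(n):
    c=vision.capture(n); c['K']=np.array([[c['fx'],0,c['cx']],[0,c['fy'],c['cy']],[0,0,1.]]); c['D']=np.array(c['D'],float); c['pose']=np.array(c['pose']); return c
def save(c,name,crop=None,s=1):
    im=c['color'][...,::-1]
    if crop: im=im[crop[1]:crop[3],crop[0]:crop[2]]
    cv2.imwrite('pics/'+name,cv2.resize(im,None,fx=s,fy=s))
def ray(c,uv):
    p=cv2.undistortPoints(np.array(uv,float).reshape(-1,1,2),c['K'],c['D']).reshape(-1,2)
    d=np.c_[p[:,0],-p[:,1],-np.ones(len(p))]@c['pose'][:3,:3].T
    return c['pose'][:3,3],d
def plane(c,uv,z):
    o,d=ray(c,uv); return o+d*((z-o[2])/d[:,2])[:,None]
def dep(c,uv):
    o,d=ray(c,uv); return o+d*np.array([c['depth'][int(v),int(u)] for u,v in np.array(uv).reshape(-1,2)])[:,None]
def tri(c1,u1,c2,u2):
    o,d=ray(c1,u1);p,e=ray(c2,u2);d=d[0];e=e[0]
    s=np.linalg.lstsq(np.c_[d,-e],p-o,rcond=None)[0]; a=o+d*s[0];b=p+e*s[1]; return (a+b)/2,np.linalg.norm(a-b)
E
python3 - <<'E'
from h import *
for n in('top','scene'):
    c=cap(n);save(c,n+'0.png',s=1.25);print(n,c['pose'].round(3).tolist(),c['fx'])
s=env.read_state();print(s,env.grip_point_offset)
E
```

```text
top [[0.014, 0.997, -0.076, 0.384], [-1.0, 0.014, 0.0, -0.01], [0.002, 0.076, 0.997, 1.715], [0.0, 0.0, 0.0, 1.0]] 439.88801488056197
scene [[-0.537, -0.71, 0.456, 1.048], [0.844, -0.459, 0.278, 0.343], [0.012, 0.534, 0.845, 1.147], [0.0, 0.0, 0.0, 1.0]] 361.6843322200378
{'t': 0.1, 'q': array([-1.41809823e+00,  1.59008750e-01,  1.59809477e+00, -3.20572697e-07,
        1.38625834e+00, -2.10063277e-01]), 'qd': array([-1.92503068e-04, -7.91665339e-04, -3.45181106e-03,  1.20161730e-03,
        7.15299931e-05, -8.17923873e-04]), 'joint_efforts': array([-8.53422134e-04, -3.96992040e+01, -3.32338572e+01, -2.92333607e-04,
        4.18204101e-03,  2.10146396e-05]), 'position': array([ 0.2039567 , -0.53701984,  0.2304084 ]), 'orientation': array([-8.84243454e-04,  9.83595181e-01,  1.80387741e-01,  2.52117462e-05]), 'ft_force': array([ 0.43634712, -0.56077491,  0.08887522]), 'ft_torque': array([-0.00814329, -0.02872875, -0.0074304 ]), 'finger_force': 0.0, 'width': 0.08515994080396577} 0.0187
```

View pics/top0.png

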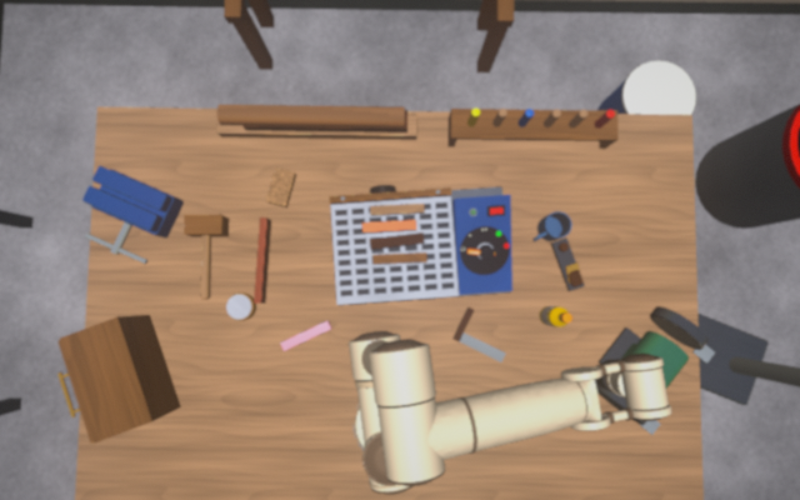

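View pics/scene0.png

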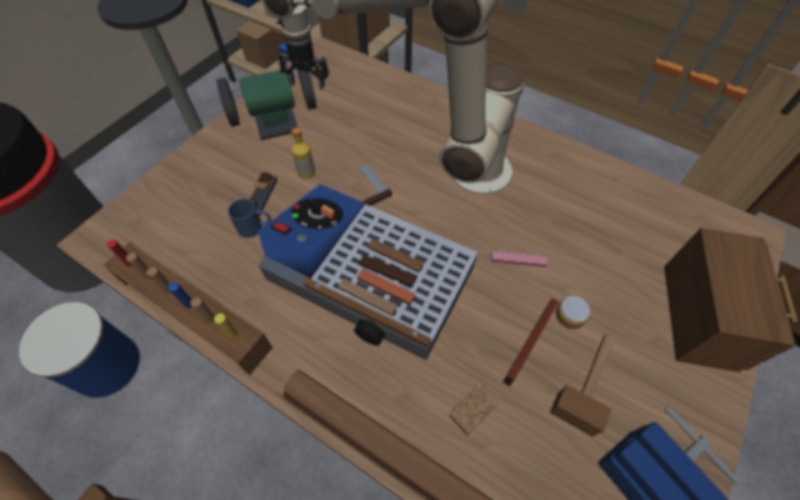

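The top view (800 px scale) shows the straightedge at (262,260), the blanks around (398,235), the fence along row 195 and the dial at (485,250), with its orange lever pointing left to about (467,251). The pink decoy is at (305,336). In the scene view the straightedge is at (531,341) and the dial at (318,213).

```bash
cat > m.py <<'E'
from h import *
def blob(c,box,f):
    x0,y0,x1,y1=[int(v/1.25) for v in box]
    hsv=cv2.cvtColor(c['color'],cv2.COLOR_RGB2HSV).astype(int); m=np.zeros(hsv.shape[:2],np.uint8)
    m[y0:y1,x0:x1]=f(hsv[...,0],hsv[...,1],hsv[...,2])[y0:y1,x0:x1]
    n,l,s,_=cv2.connectedComponentsWithStats(m); k=1+np.argmax(s[1:,4])
    r=cv2.minAreaRect(np.argwhere(l==k)[:,::-1].astype(np.float32))
    return r,(l==k)
def ends(r):
    b=cv2.boxPoints(r); e=[(b[i]+b[(i+1)%4])/2 for i in range(4)]
    return (e[0],e[2]) if np.linalg.norm(e[0]-e[2])>np.linalg.norm(e[1]-e[3]) else (e[1],e[3])
E
python3 - <<'E'
from m import *
t=cap('top');s=cap('scene')
for n,b in(('se',(262,260)),('a',(398,210)),('d',(390,227)),('b',(398,242)),('c',(400,258)),('lev',(474,252)),('fence',(360,198))):
    u=(b[0]/1.25,b[1]/1.25);p=t['color'][int(u[1]),int(u[0])];print(n,p,cv2.cvtColor(p.reshape(1,1,3),cv2.COLOR_RGB2HSV).ravel(),dep(t,[u]).round(4))
E
```

```text
se [165  92  69] [  7 148 165] [[0.4904 0.394  0.0575]]
a [175 137 105] [ 14 102 175] [[ 0.6394 -0.0142  0.1158]]
d [225 146 100] [ 11 142 225] [[0.5894 0.0085 0.1113]]
b [96 71 62] [ 8 90 96] [[ 0.5453 -0.0156  0.1134]]
c [149 107  75] [ 13 127 149] [[ 0.4991 -0.0221  0.1039]]
lev [221 170 115] [ 16 122 221] [[ 0.5136 -0.2288  0.1788]]
fence [142 101  67] [ 14 135 142] [[0.6724 0.0976 0.1212]]
```

Request:
{"name": "move_arm", "arguments": {
  "series": [
    {"xyz":[0,0,40],"twist":[0,0,-5],"claw":1},
    {"xyz":[0,0,80],"twist":[0,0,-10],"claw":1},
    {"xyz":[20,40,110],"twist":[0,0,-15],"claw":1},
    {"xyz":[40,70,130],"twist":[0,0,-20.8],"claw":1},
    {"xyz":[60,105,150],"twist":[0,0,-20.8],"claw":1},
    {"xyz":[80,140,160],"twist":[0,0,-20.8],"claw":1},
    {"xyz":[100,175,160],"twist":[0,0,-20.8],"claw":1},
    {"xyz":[120,210,160],"twist":[0,0,-20.8],"claw":1},
    {"xyz":[140,245,160],"twist":[0,0,-20.8],"claw":1},
    {"xyz":[160,280,160],"twist":[0,0,-20.8],"claw":1}
  ]
}}

```text
t: 1.03
position: [0.3603, -0.2632, 0.3914]
orientation: [0.0, 1.0, -0.0, 0.0]
ft_force: [0.4, 0.2, 0.2]
width: 0.0856
finger_force: 0.0
```

```bash
python3 - <<'E'
from m import *
t=cap('top');s=cap('scene');print(env.read_state()['q'].round(2))
f=lambda h,S,v:((h<9)|(h>172))&(S>120)&(v<200)
T,mt=blob(t,(240,200,280,320),f);S,ms=blob(s,(495,290,565,395),f)
print(T,S)
et=ends(T);es=ends(S)
for a in et: print('top@.06',plane(t,[a],.06).round(4))
for a in et:
  for b in es:
    p,e=tri(t,a,s,b);print(p.round(4),round(e,4))
print(tri(t,T[0],s,S[0]))
pts=dep(t,np.argwhere(mt)[:,::-1]);print(np.percentile(pts[:,2],[5,50,95]),np.median(pts,0),pts.min(0),pts.max(0))
E
```

```text
[-0.9  -0.24  1.67  0.    1.71  0.67]
((208.9558563232422, 208.07351684570312), (6.365809917449951, 66.41917419433594), 4.398705005645752) ((424.392333984375, 272.9384765625), (6.325770854949951, 76.65345001220703), 29.744882583618164)
top@.06 [[0.6158 0.3904 0.06  ]]
top@.06 [[0.3655 0.4012 0.06  ]]
[0.5666 0.353  0.3594] 0.07
[0.6227 0.3976 0.018 ] 0.0061
[0.3652 0.4026 0.0575] 0.0016
[ 0.3921  0.4775 -0.4977] 0.1373
(array([0.49279172, 0.40158218, 0.02680729]), np.float64(0.00493078203325383))
[0.0472446  0.05781821 0.06579564] [0.48835637 0.39658067 0.05781821] [ 0.36599495 -0.00981815  0.02926299] [0.61607542 0.41178219 1.71533386]
```

```bash
python3 - <<'E'
from m import *
c=cap('wrist');save(c,'w1.png');print(c['pose'].round(3).tolist(),c['fx']);import pickle;pickle.dump(c,open('w1.pkl','wb'))
E
```

```text
[[0.008, 0.955, 0.297, 0.438], [-1.0, 0.008, 0.001, -0.26], [-0.001, -0.297, 0.955, 0.535], [0.0, 0.0, 0.0, 1.0]] 279.9437344925012
```

View pics/w1.png

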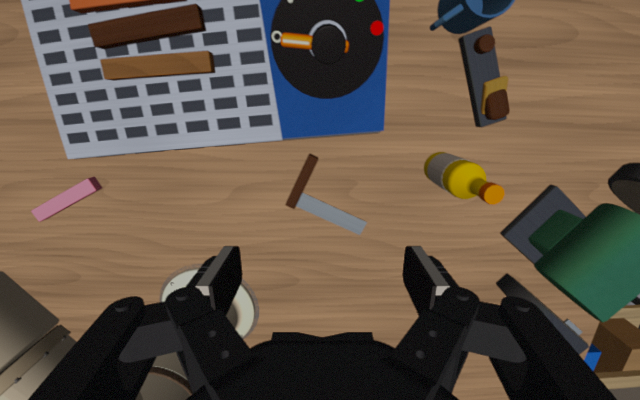

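The lever (278–345, 40) points at the white ring (277,36), so the selector starts in the off notch. The green mark is at (360,0) and the red at (377,28).

Request:
{"name": "move_arm", "arguments": {
  "series": [
    {"xyz":[20,30,10],"twist":[0,0,0],"claw":1},
    {"xyz":[40,60,20],"twist":[0,0,0],"claw":1},
    {"xyz":[70,90,30],"twist":[0,0,0],"claw":1},
    {"xyz":[90,120,40],"twist":[0,0,0],"claw":1},
    {"xyz":[110,150,40],"twist":[0,0,0],"claw":1},
    {"xyz":[130,180,40],"twist":[0,0,0],"claw":1},
    {"xyz":[130,180,40],"twist":[0,0,0],"claw":1},
    {"xyz":[130,180,40],"twist":[0,0,0],"claw":1}
  ]
}}

```text
t: 1.85
position: [0.4902, -0.0851, 0.4306]
orientation: [0.0, 1.0, 0.001, -0.001]
ft_force: [0.7, -0.5, 0.3]
width: 0.0849
finger_force: 0.0
```

```bash
python3 - <<'E'
from m import *
c=cap('wrist');save(c,'w2.png',s=1.25);print(c['pose'].round(3).tolist());import pickle;pickle.dump(c,open('w2.pkl','wb'))
E
```

```text
[[0.002, 0.954, 0.3, 0.566], [-1.0, 0.002, 0.0, -0.085], [-0.0, -0.3, 0.954, 0.573], [0.0, 0.0, 0.0, 1.0]]
```

View pics/w2.png

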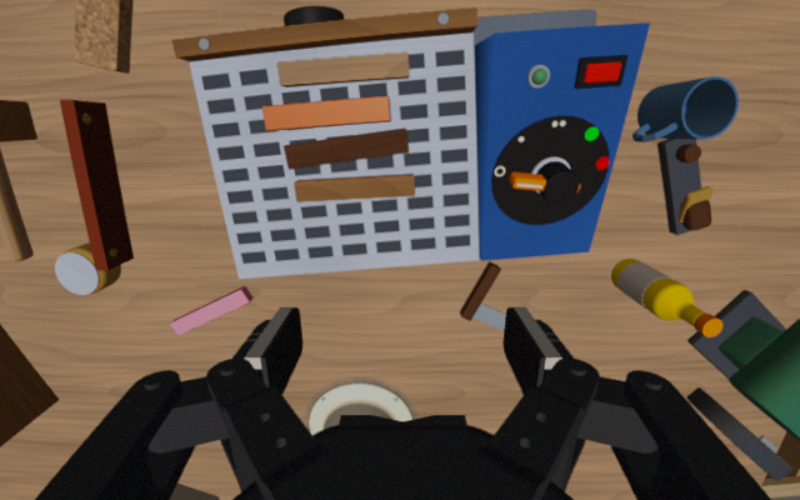

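The fence foot runs from (192,61) to (474,33), and the blanks are at rows 68, 112, 148 and 188. The bar's inlays are at (87,118) and (112,252). The dial marks are ring (500,171), one dot (521,139), two dots (559,123), green (592,134) and red (602,163).

```bash
python3 - <<'E'
from m import *
import pickle
a=pickle.load(open('w1.pkl','rb'));b=pickle.load(open('w2.pkl','rb'))
P=lambda *q:np.array(q)/1.25
print('fence foot .09',plane(b,P((192,61),(474,33)),.09).round(4).tolist())
print('table front corners',plane(b,P((240,278),(480,259)),.09).round(4).tolist())
for n,q in(('a',[(279,64),(408,55),(409,78),(281,86)]),('d',[(263,109),(389,97),(390,119),(266,129)]),('b',[(286,147),(406,130),(408,151),(290,168)]),('c',[(296,182),(413,176),(414,194),(298,201)])):
    print(n,plane(b,P(*q),.11).round(4).tolist(),dep(b,[np.mean(P(*q),0)]).round(4))
print('inlays',plane(b,P((87,118),(112,252)),.06).round(4).tolist(),dep(b,P((87,118),(112,252),(98,180))).round(4).tolist())
for n,u,v in(('ring',(277,36),(500,171)),('red',(377,28),(602,163)),('leverend',(282,40),(513,181)),('blankc corner',(211,53),(414,176))):
    print(n,tri(a,u,b,P(v)),dep(b,P(v).reshape(1,2)))
M=dep(b,P((500,171),(521,139),(559,123),(592,134),(602,163)));print(M.round(4).tolist())
ga=blob(a,(440,0,470,10),lambda h,s,v:(h>40)&(h<80)&(s>120))[0];gb=blob(b,(575,120,605,145),lambda h,s,v:(h>40)&(h<80)&(s>120))[0];print(ga,gb)
# panel plane + circle centre
u,s,vt=np.linalg.svd(M-M.mean(0));n=vt[2]*np.sign(vt[2][2]);print('n',n)
x=np.array([np.cos(np.radians(18)),0,np.sin(np.radians(18))]);y=np.array([0,1,0]);
L=M@np.c_[x,y];A=np.c_[2*L,np.ones(5)];c=np.linalg.lstsq(A,(L**2).sum(1),rcond=None)[0]
print('radius',np.sqrt(c[2]+c[0]**2+c[1]**2),c[:2]);zz=(M@np.array([-x[2],0,x[0]])).mean();C=c[0]*x+c[1]*y+zz*np.array([-x[2],0,x[0]]);print('dial centre',C.round(4))
print(np.degrees(np.arctan2(L[:,1]-c[1],L[:,0]-c[0])))
E
```

```text
fence foot .09 [[0.6592, 0.1834, 0.09], [0.6886, -0.1726, 0.09]]
table front corners [[0.3616, 0.1599, 0.09], [0.3929, -0.1988, 0.09]]
a [[0.65, 0.0651, 0.11], [0.6592, -0.091, 0.11], [0.6336, -0.0924, 0.11], [0.6252, 0.0649, 0.11]] [[ 0.6417 -0.014   0.1108]]
d [[0.5986, 0.09, 0.11], [0.6119, -0.0679, 0.11], [0.586, -0.0689, 0.11], [0.5746, 0.0887, 0.11]] [[0.5927 0.0099 0.1095]]
b [[0.5523, 0.0651, 0.11], [0.5728, -0.089, 0.11], [0.547, -0.0917, 0.11], [0.5257, 0.0623, 0.11]] [[ 0.5495 -0.014   0.1096]]
c [[0.5075, 0.0559, 0.11], [0.5153, -0.0984, 0.11], [0.4916, -0.1, 0.11], [0.4821, 0.0554, 0.11]] [[ 0.4992 -0.0223  0.1105]]
inlays [[0.5948, 0.3678, 0.06], [0.3922, 0.3785, 0.06]] [[0.5958, 0.3834, 0.0423], [0.387, 0.3923, 0.0447], [0.5043, 0.3873, 0.0434]]
ring (array([ 0.52575863, -0.20236556,  0.14606476]), np.float64(0.0002918409001203597)) [[ 0.52585958 -0.20165175  0.1483259 ]]
red (array([ 0.53633684, -0.32724594,  0.14419707]), np.float64(0.0003944760110960741)) [[ 0.53622196 -0.32687946  0.14457589]]
leverend (array([ 0.51646683, -0.21175228,  0.1692571 ]), np.float64(0.0003665832050660291)) [[ 0.51730111 -0.21010077  0.17487319]]
blankc corner (array([ 0.51440474, -0.10027474,  0.09990493]), np.float64(0.0006452230749144131)) [[ 0.51306149 -0.10040566  0.09010886]]
[[0.5259, -0.2017, 0.1483], [0.5631, -0.2204, 0.1578], [0.5809, -0.2601, 0.1629], [0.5697, -0.3026, 0.1574], [0.5362, -0.3269, 0.1446]]
((359.0, 1.0), (2.0, 8.0), 90.0) ((472.75006103515625, 106.75001525878906), (10.60660171508789, 12.727922439575195), 45.0)
n [-0.30489003 -0.04629531  0.95126169]
radius 0.06371691826527466 [ 0.53910828 -0.26504613]
dial centre [ 0.5204 -0.265   0.1429]
[ 83.83368622  44.66232646   4.42104158 -36.15486178 -75.88775504]
```

Request:
{"name": "move_arm", "arguments": {
  "series": [
    {"xyz":[0,41,0],"twist":[0,0,-2.4],"claw":1},
    {"xyz":[0,82,0],"twist":[0,0,-2.4],"claw":1},
    {"xyz":[0,123,0],"twist":[0,0,-2.4],"claw":1},
    {"xyz":[0,164,-5],"twist":[0,0,-2.4],"claw":1},
    {"xyz":[0,204,-15],"twist":[0,0,-2.4],"claw":1},
    {"xyz":[1,240,-35],"twist":[0,0,-2.4],"claw":1},
    {"xyz":[1,276,-55],"twist":[0,0,-2.4],"claw":1},
    {"xyz":[1,312,-75],"twist":[0,0,-2.4],"claw":1},
    {"xyz":[1,348,-95],"twist":[0,0,-2.4],"claw":1},
    {"xyz":[1,384,-115],"twist":[0,0,-2.4],"claw":1}
  ]
}}

```text
t: 2.73
position: [0.4915, 0.2984, 0.3153]
orientation: [0.0, 1.0, -0.023, 0.0]
ft_force: [0.7, -0.8, 0.5]
width: 0.0857
finger_force: 0.0
```

Request:
{"name": "move_arm", "arguments": {
  "series": [
    {"xyz":[0,30,-28],"twist":[0,0,0],"claw":1},
    {"xyz":[0,60,-56],"twist":[0,0,0],"claw":1},
    {"xyz":[0,85,-80],"twist":[0,0,0],"claw":1},
    {"xyz":[0,99,-110],"twist":[0,0,0],"claw":1},
    {"xyz":[0,99,-140],"twist":[0,0,0],"claw":1},
    {"xyz":[0,99,-170],"twist":[0,0,0],"claw":1},
    {"xyz":[0,99,-200],"twist":[0,0,0],"claw":1},
    {"xyz":[0,99,-200],"twist":[0,0,0],"claw":1}
  ]
}}

```text
t: 3.4
position: [0.4878, 0.3934, 0.1087]
orientation: [0.003, 1.0, -0.023, -0.006]
ft_force: [-1.0, -0.6, -1.9]
width: 0.0855
finger_force: 0.0
```

```bash
python3 - <<'E'
from m import *
c=cap('wrist');save(c,'w3.png');print(c['pose'].round(3).tolist());print(env.read_state()['q'].round(2))
E
```

```text
[[-0.045, 0.95, 0.309, 0.565], [-0.999, -0.044, -0.007, 0.391], [0.007, -0.309, 0.951, 0.251], [0.0, 0.0, 0.0, 1.0]]
[ 0.49  0.41  1.53 -0.    1.21  2.1 ]
```

View pics/w3.png

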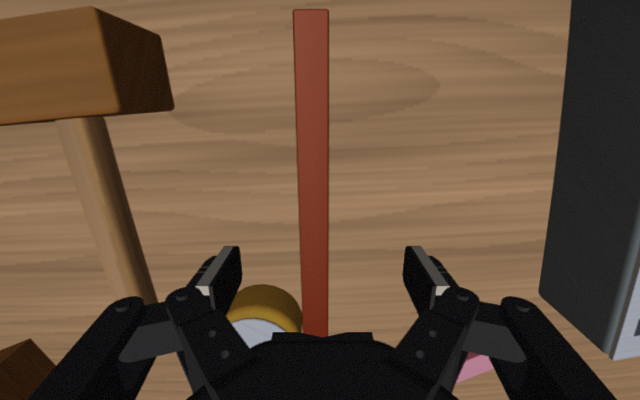

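The bar's top face runs from (311,10) to (315,335), between the open fingers. The wax tin is at (260,320), clear of them.

```bash
python3 - <<'E'
from m import *
c=cap('wrist')
f=lambda h,S,v:((h<9)|(h>172))&(S>110)&(v>90)
r,m=blob(c,(355,0,435,300),f)
ys=[20,100,220];ctr=[(np.where(m[y])[0].mean(),y) for y in ys];print(ctr,[np.where(m[y])[0][[0,-1]] for y in ys])
print(plane(c,ctr,.06).round(4),plane(c,[(310.5,9.5)],.06),dep(c,ctr).round(4))
s=env.read_state();print(s['position'],s['ft_force'])
E
```

```text
[(np.float64(312.5), 20), (np.float64(313.5), 100), (np.float64(315.0), 220)] [array([296, 329]), array([298, 329]), array([302, 328])]
[[0.6178 0.3948 0.06  ]
 [0.5706 0.3966 0.06  ]
 [0.4851 0.4001 0.06  ]] [[0.62368006 0.39567773 0.06      ]] [[0.6182 0.3948 0.0588]
 [0.5706 0.3966 0.061 ]
 [0.4853 0.4    0.0605]]
[0.49125679 0.39598345 0.11571356] [ 0.65523255 -0.44291021 -0.24919381]
```

Request:
{"name": "move_arm", "arguments": {
  "series": [
    {"xyz":[0,2,-30],"twist":[0,0,0],"claw":1},
    {"xyz":[0,2,-60],"twist":[0,0,0],"claw":1},
    {"xyz":[0,2,-80],"twist":[0,0,0],"claw":1},
    {"xyz":[0,2,-80],"twist":[0,0,0],"claw":0.2},
    {"xyz":[0,2,-80],"twist":[0,0,0],"claw":-0.6},
    {"xyz":[0,2,-80],"twist":[0,0,0],"claw":-1},
    {"xyz":[0,2,-80],"twist":[0,0,0],"claw":-1},
    {"xyz":[0,2,-80],"twist":[0,0,0],"claw":-1},
    {"xyz":[0,2,-80],"twist":[0,0,0],"claw":-1},
    {"xyz":[0,2,-80],"twist":[0,0,0],"claw":-1}
  ],
  "squeeze": 70
}}

```text
t: 4.33
position: [0.4924, 0.4005, 0.0388]
orientation: [-0.001, 1.0, -0.021, 0.002]
ft_force: [-0.8, -2.0, 6.6]
width: 0.0204
finger_force: 69.2
```

Request:
{"name": "move_arm", "arguments": {
  "series": [
    {"xyz":[0,0,25],"twist":[0,0,0],"claw":-1},
    {"xyz":[0,0,65],"twist":[0,0,0],"claw":-1},
    {"xyz":[0,0,105],"twist":[0,0,0],"claw":-1},
    {"xyz":[0,0,145],"twist":[0,0,0],"claw":-1},
    {"xyz":[0,-10,175],"twist":[0,0,6],"claw":-1},
    {"xyz":[-5,-40,185],"twist":[0,0,12],"claw":-1},
    {"xyz":[-10,-70,185],"twist":[0,0,19],"claw":-1},
    {"xyz":[-15,-100,185],"twist":[0,0,26],"claw":-1},
    {"xyz":[-20,-130,185],"twist":[0,0,33],"claw":-1},
    {"xyz":[-25,-160,185],"twist":[0,0,40],"claw":-1}
  ]
}}

```text
t: 5.17
position: [0.4649, 0.2387, 0.2213]
orientation: [0.0, 0.946, 0.325, -0.0]
ft_force: [0.6, -0.8, -2.4]
width: 0.0206
finger_force: 69.3
```

Request:
{"name": "move_arm", "arguments": {
  "series": [
    {"xyz":[-2,-30,0],"twist":[0,0,7],"claw":-1},
    {"xyz":[-4,-60,0],"twist":[0,0,14],"claw":-1},
    {"xyz":[-6,-90,0],"twist":[0,0,21],"claw":-1},
    {"xyz":[-8,-120,0],"twist":[0,0,28],"claw":-1},
    {"xyz":[-10,-150,0],"twist":[0,0,35],"claw":-1},
    {"xyz":[-12,-180,0],"twist":[0,0,42],"claw":-1},
    {"xyz":[-14,-210,0],"twist":[0,0,49],"claw":-1},
    {"xyz":[-16,-240,0],"twist":[0,0,56],"claw":-1},
    {"xyz":[-17,-258,0],"twist":[0,0,57],"claw":-1},
    {"xyz":[-17,-258,0],"twist":[0,0,57],"claw":-1}
  ]
}}

```text
t: 6.0
position: [0.4484, -0.0212, 0.2215]
orientation: [0.001, 0.679, 0.734, -0.001]
ft_force: [0.1, 0.4, -3.0]
width: 0.0205
finger_force: 69.4
```

```bash
python3 - <<'E'
from m import *
s=env.read_state();print(s['position'],s['orientation'].round(3),s['ft_force'],s['q'].round(2),s['width'])
c=cap('wrist');save(c,'w4.png')
c=cap('scene');save(c,'s4.png',(150,100,450,330),2.5)
E
```

```text
[ 0.44838233 -0.02121697  0.22146045] [ 0.001  0.679  0.734 -0.001] [ 0.06465265  0.39171846 -3.0224084 ] [-0.32 -0.17  1.95 -0.    1.37 -0.39] 0.02053093271555705
```

View pics/w4.png

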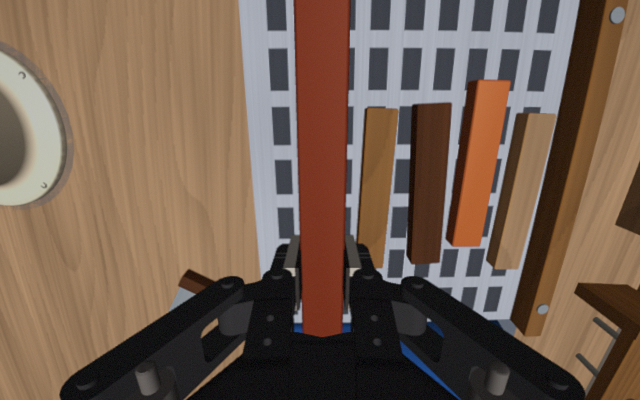

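The bar is held straight in columns 295–350, roughly parallel to the blanks at columns 378, 430, 478 and 525.

```bash
python3 - <<'E'
from m import *
c=cap('wrist')
print(dep(c,[(322,40),(322,120),(322,200)]).round(4), 'table',dep(c,[(355,45),(262,90)]).round(4))
s=env.read_state();print(s['position'])
E
```

```text
[[0.4402 0.084  0.2426]
 [0.4426 0.0535 0.2426]
 [0.4453 0.0183 0.2429]] table [[0.4672 0.1149 0.0903]
 [0.3857 0.0706 0.0904]]
[ 0.44856006 -0.01760608  0.2212693 ]
```

Request:
{"name": "move_arm", "arguments": {
  "series": [
    {"xyz":[0,0,-20],"twist":[0,0,0.3],"claw":-1},
    {"xyz":[0,0,-45],"twist":[0,0,0.3],"claw":-1},
    {"xyz":[0,0,-65],"twist":[0,0,0.3],"claw":-1},
    {"xyz":[0,0,-78],"twist":[0,0,0.3],"claw":-1},
    {"xyz":[0,0,-84],"twist":[0,0,0.3],"claw":-1},
    {"xyz":[0,0,-88],"twist":[0,0,0.3],"claw":-1},
    {"xyz":[5,0,-88],"twist":[0,0,0.3],"claw":-1},
    {"xyz":[10,1,-88],"twist":[0,0,0.3],"claw":-1}
  ]
}}

```text
t: 6.82
position: [0.4598, -0.0169, 0.1342]
orientation: [0.001, 0.676, 0.737, 0.0]
ft_force: [-0.2, 0.1, -2.0]
width: 0.0208
finger_force: 69.3
```

Request:
{"name": "move_arm", "arguments": {
  "series": [
    {"xyz":[3,0.2,0],"twist":[0,0,0],"claw":-1},
    {"xyz":[6,0.5,0],"twist":[0,0,0],"claw":-1},
    {"xyz":[9,0.7,0],"twist":[0,0,0],"claw":-1},
    {"xyz":[12,1,0],"twist":[0,0,0],"claw":-1},
    {"xyz":[15,1.2,0],"twist":[0,0,0],"claw":-1},
    {"xyz":[18,1.5,0],"twist":[0,0,0],"claw":-1},
    {"xyz":[21,1.7,0],"twist":[0,0,0],"claw":-1},
    {"xyz":[24,2,0],"twist":[0,0,0],"claw":-1},
    {"xyz":[27,2.2,0],"twist":[0,0,0],"claw":-1},
    {"xyz":[30,2.5,0],"twist":[0,0,0],"claw":-1}
  ]
}}

```text
t: 7.65
position: [0.489, -0.0145, 0.1332]
orientation: [-0.0, 0.676, 0.737, -0.0]
ft_force: [-0.3, 0.1, -2.3]
width: 0.0206
finger_force: 69.4
```

Request:
{"name": "move_arm", "arguments": {
  "series": [
    {"xyz":[3,0.2,0],"twist":[0,0,0],"claw":-1},
    {"xyz":[6,0.5,0],"twist":[0,0,0],"claw":-1},
    {"xyz":[9,0.7,0],"twist":[0,0,0],"claw":-1},
    {"xyz":[12,1,0],"twist":[0,0,0],"claw":-1},
    {"xyz":[15,1.2,0],"twist":[0,0,0],"claw":-1},
    {"xyz":[18,1.5,0],"twist":[0,0,0],"claw":-1},
    {"xyz":[21,1.7,0],"twist":[0,0,0],"claw":-1},
    {"xyz":[24,2,0],"twist":[0,0,0],"claw":-1},
    {"xyz":[27,2.2,0],"twist":[0,0,0],"claw":-1},
    {"xyz":[30,2.5,0],"twist":[0,0,0],"claw":-1}
  ]
}}

```text
t: 8.48
position: [0.519, -0.012, 0.1332]
orientation: [-0.0, 0.676, 0.737, -0.0]
ft_force: [-1.6, -0.8, -2.2]
width: 0.0205
finger_force: 69.4
```

```bash
python3 - <<'E'
from m import *
c=cap('wrist');save(c,'w5.png');s=env.read_state();print(s['position'],s['ft_force'])
E
```

```text
[ 0.51960619 -0.01200955  0.1333678 ] [-1.15943264 -0.88008478 -3.1927124 ]
```

View pics/w5.png

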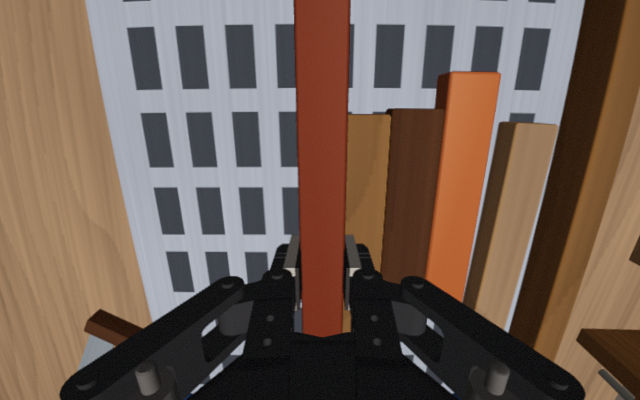

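Blanks c, b and d are now touching (columns 350–490). The pale one, at 520, still has gaps on both sides before the fence.

Request:
{"name": "move_arm", "arguments": {
  "series": [
    {"xyz":[3,0.2,0],"twist":[0,0,0],"claw":-1},
    {"xyz":[6,0.5,0],"twist":[0,0,0],"claw":-1},
    {"xyz":[9,0.7,0],"twist":[0,0,0],"claw":-1},
    {"xyz":[12,1,0],"twist":[0,0,0],"claw":-1},
    {"xyz":[15,1.2,0],"twist":[0,0,0],"claw":-1},
    {"xyz":[17.5,1.4,0],"twist":[0,0,0],"claw":-1},
    {"xyz":[20,1.6,0],"twist":[0,0,0],"claw":-1},
    {"xyz":[22,1.8,0],"twist":[0,0,0],"claw":-1},
    {"xyz":[24,2,0],"twist":[0,0,0],"claw":-1},
    {"xyz":[26,2.1,0],"twist":[0,0,0],"claw":-1}
  ]
}}

```text
t: 9.37
position: [0.5449, -0.0099, 0.1333]
orientation: [-0.0, 0.676, 0.737, -0.0]
ft_force: [-0.7, 0.1, -3.1]
width: 0.0199
finger_force: 69.3
```

```bash
python3 - <<'E'
from m import *
c=cap('wrist');save(c,'w6.png');s=env.read_state();print(s['position'],s['ft_force'])
E
```

```text
[ 0.54531172 -0.00990463  0.13330244] [-0.49110347  0.48724075 -3.47875771]
```

View pics/w6.png

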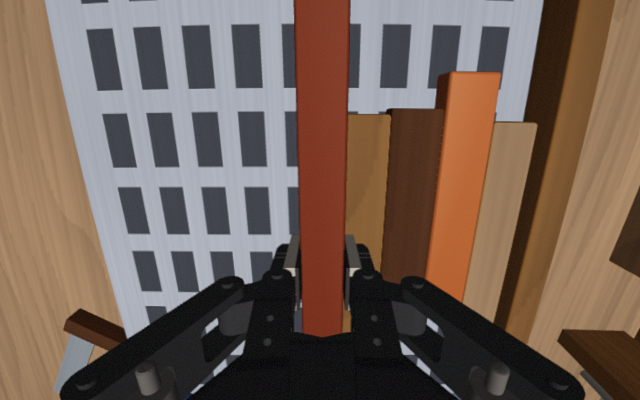

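Request:
{"name": "move_arm", "arguments": {
  "series": [
    {"xyz":[1.5,0.1,0],"twist":[0,0,0],"claw":-1},
    {"xyz":[3,0.2,0],"twist":[0,0,0],"claw":-1},
    {"xyz":[4.5,0.4,0],"twist":[0,0,0],"claw":-1},
    {"xyz":[6,0.5,0],"twist":[0,0,0],"claw":-1},
    {"xyz":[7,0.6,0],"twist":[0,0,0],"claw":-1},
    {"xyz":[8,0.7,0],"twist":[0,0,0],"claw":-1},
    {"xyz":[9,0.7,0],"twist":[0,0,0],"claw":-1},
    {"xyz":[10,0.8,0],"twist":[0,0,0],"claw":-1},
    {"xyz":[11,0.9,0],"twist":[0,0,0],"claw":-1},
    {"xyz":[11,0.9,0],"twist":[0,0,0],"claw":-1}
  ]
}}

```text
t: 10.25
position: [0.5483, -0.0094, 0.1315]
orientation: [-0.007, 0.676, 0.737, -0.007]
ft_force: [-25.2, -2.9, 10.4]
width: 0.0209
finger_force: 70.9
```

```bash
python3 - <<'E'
from m import *
c=cap('wrist');save(c,'w7.png',(330,60,620,360),2);s=env.read_state();print(s['position'],s['ft_force'],s['ft_torque'])
E
```

```text
[ 0.54835668 -0.0093942   0.13150816] [-25.29527496  -3.95407679  11.19490539] [-0.71387406  4.89807436 -0.02722881]
```

View pics/w7.png

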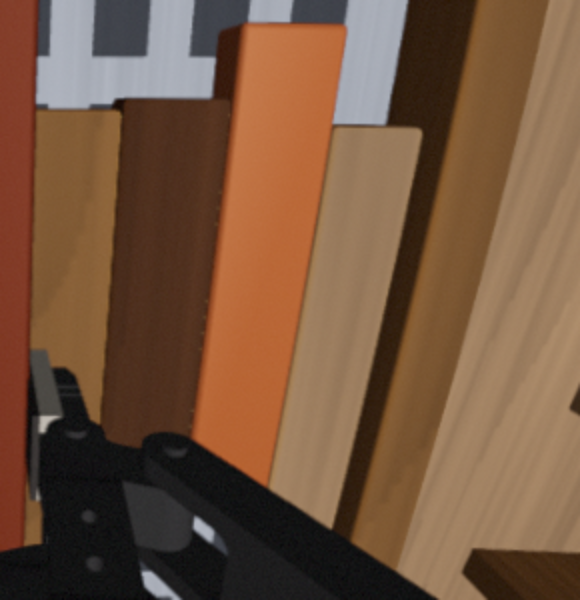

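Blanks sit flat and touching, with the pale one at the fence's dark inner face. The force is 25 N and the bar has stopped, so I'm backing off.

Request:
{"name": "move_arm", "arguments": {
  "series": [
    {"xyz":[-4,-0.3,0],"twist":[0,0,0],"claw":-1},
    {"xyz":[-8,-0.7,0],"twist":[0,0,0],"claw":-1},
    {"xyz":[-11,-0.9,1],"twist":[0,0,0],"claw":-1},
    {"xyz":[-16,-1.3,1],"twist":[0,0,0],"claw":-1},
    {"xyz":[-24,-2,1],"twist":[0,0,0],"claw":-1},
    {"xyz":[-36,-3,5],"twist":[0,0,0],"claw":-1},
    {"xyz":[-46,-4,25],"twist":[0,0,0],"claw":-1},
    {"xyz":[-56,-4,60],"twist":[0,0,0],"claw":-1},
    {"xyz":[-60,-4,95],"twist":[0,0,0],"claw":-1},
    {"xyz":[-60,-4,95],"twist":[0,0,0],"claw":-1}
  ]
}}

```text
t: 11.13
position: [0.499, -0.014, 0.2365]
orientation: [0.006, 0.676, 0.737, 0.003]
ft_force: [1.6, -0.9, -1.5]
width: 0.0203
finger_force: 69.7
```

```bash
python3 - <<'E'
from m import *
c=cap('wrist');save(c,'w8.png',(300,20,620,340),1.8);s=env.read_state();print(s['position'],s['orientation'].round(3),s['ft_force'])
print(dep(c,[(322,40),(322,120),(322,200)]).round(4))
E
```

```text
[ 0.4982369  -0.01377445  0.23329101] [0.005 0.676 0.737 0.002] [ 0.48809409  0.42336924 -3.05439215]
[[0.4897 0.088  0.2584]
 [0.4923 0.0577 0.2563]
 [0.4953 0.0226 0.2579]]
```

View pics/w8.png

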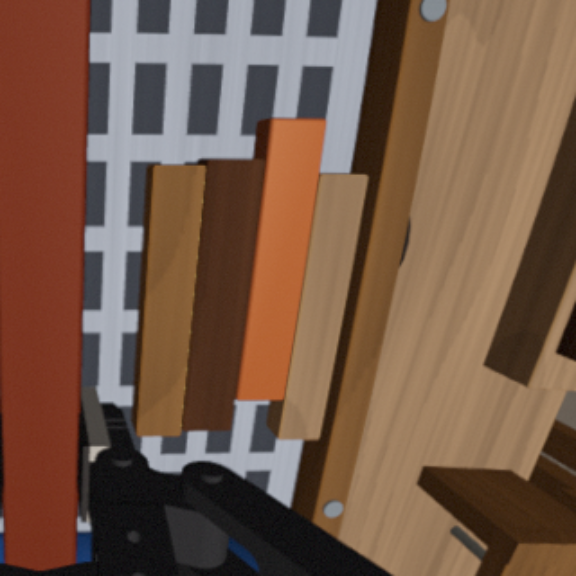

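Blanks c, b, d and a lie tight in the crop (columns 140–365). Next is a numeric check of the gap to the fence.

```bash
python3 - <<'E'
from m import *
c=cap('wrist')
P=lambda *q:np.array(q)/1.8+[300,20]
F=np.array([.6739,.0054]);th=np.radians(4.7);R=np.array([[np.cos(th),np.sin(th)],[-np.sin(th),np.cos(th)]])
sx=lambda p:((p[:,:2]-F)@R.T*1000).round(1).tolist()
print('foot',sx(plane(c,P((377,20),(351,165),(296,505)),.09)))
print('ftop',sx(plane(c,P((420,20),(395,165),(330,480)),.12)))
print('c left',sx(plane(c,P((151,168),(137,432)),.11)))
print('c/b',sx(plane(c,P((205,168),(183,430)),.11)))
print('b/d',sx(plane(c,P((262,190),(237,400)),.11)))
print('d/a',sx(plane(c,P((318,180),(287,400)),.11)))
print('a right',sx(plane(c,P((367,178),(320,438)),.11)))
row=187;print([(u,c['color'][row,u].tolist(),dep(c,[(u,row)])[0].round(3).tolist()) for u in range(490,520,2)])
E
```

```text
foot [[-0.7, 143.7], [-2.4, 70.5], [2.5, -154.7]]
ftop [[1.7, 137.0], [2.0, 71.2], [1.8, -113.0]]
c left [[-119.1, 67.8], [-116.9, -84.4]]
c/b [[-91.3, 68.0], [-89.1, -83.2]]
b/d [[-60.2, 57.4], [-58.7, -63.4]]
d/a [[-31.1, 62.8], [-28.4, -63.6]]
a right [[-4.9, 64.3], [-3.4, -89.7]]
[(490, [154, 124, 92], [0.668, 0.003, 0.11]), (492, [154, 124, 93], [0.67, 0.003, 0.11]), (494, [135, 105, 77], [0.671, 0.003, 0.111]), (496, [55, 36, 20], [0.674, 0.003, 0.11]), (498, [48, 29, 12], [0.675, 0.004, 0.112]), (500, [57, 32, 15], [0.673, 0.005, 0.117]), (502, [117, 79, 40], [0.674, 0.006, 0.119]), (504, [132, 93, 53], [0.674, 0.006, 0.121]), (506, [130, 91, 53], [0.677, 0.006, 0.121]), (508, [124, 85, 50], [0.679, 0.006, 0.12]), (510, [122, 85, 50], [0.681, 0.007, 0.12]), (512, [122, 87, 49], [0.683, 0.007, 0.12]), (514, [120, 84, 47], [0.685, 0.007, 0.12]), (516, [115, 80, 43], [0.687, 0.007, 0.121]), (518, [115, 80, 46], [0.689, 0.007, 0.121])]
```

The wrist depth shows the last blank meeting the fence face to within about 1 mm, and the total width is 113–117 mm. The blanks are packed, so the bar goes back.

Request:
{"name": "move_arm", "arguments": {
  "series": [
    {"xyz":[-1,25,0],"twist":[0,0,-7],"claw":-1},
    {"xyz":[-2,55,0],"twist":[0,0,-14],"claw":-1},
    {"xyz":[-3,85,0],"twist":[0,0,-21],"claw":-1},
    {"xyz":[-4,115,0],"twist":[0,0,-28],"claw":-1},
    {"xyz":[-5,145,0],"twist":[0,0,-35],"claw":-1},
    {"xyz":[-6,175,0],"twist":[0,0,-42],"claw":-1},
    {"xyz":[-7,205,0],"twist":[0,0,-49],"claw":-1},
    {"xyz":[-8,235,0],"twist":[0,0,-56],"claw":-1},
    {"xyz":[-8,265,0],"twist":[0,0,-63],"claw":-1},
    {"xyz":[-8,295,0],"twist":[0,0,-70],"claw":-1}
  ]
}}

```text
t: 12.07
position: [0.4864, 0.2832, 0.2259]
orientation: [0.0, 0.977, 0.213, -0.002]
ft_force: [0.2, -0.4, -3.1]
width: 0.0205
finger_force: 69.6
```

Request:
{"name": "move_arm", "arguments": {
  "series": [
    {"xyz":[0,25,0],"twist":[0,0,-7],"claw":-1},
    {"xyz":[0,50,0],"twist":[0,0,-14],"claw":-1},
    {"xyz":[0,75,0],"twist":[0,0,-21],"claw":-1},
    {"xyz":[0,95,0],"twist":[0,0,-27],"claw":-1},
    {"xyz":[0,99,-30],"twist":[0,0,-27],"claw":-1},
    {"xyz":[0,99,-65],"twist":[0,0,-27],"claw":-1},
    {"xyz":[0,99,-100],"twist":[0,0,-27],"claw":-1},
    {"xyz":[0,99,-135],"twist":[0,0,-27],"claw":-1},
    {"xyz":[0,99,-160],"twist":[0,0,-27],"claw":-1},
    {"xyz":[0,99,-160],"twist":[0,0,-27],"claw":-1}
  ]
}}

```text
t: 12.9
position: [0.4814, 0.3778, 0.059]
orientation: [0.004, 1.0, -0.018, -0.007]
ft_force: [-1.8, -0.3, -5.1]
width: 0.0208
finger_force: 69.5
```

```bash
python3 - <<'E'
from m import *
c=cap('wrist');s=env.read_state();print(s['position'],s['orientation'].round(4),s['ft_force'])
for y in(20,60,120,180,220):
    print(dep(c,[(u,y) for u in(306,315,322,328)]).round(4).tolist())
E
```

```text
[0.48372138 0.37893463 0.06287576] [ 0.0026  0.9998 -0.0184 -0.0049] [ 0.30932648 -0.34364727 -2.23031221]
[[0.5908, 0.3803, 0.0788], [0.5907, 0.3769, 0.0787], [0.5906, 0.3742, 0.0787], [0.5903, 0.3719, 0.0795]]
[[0.5766, 0.3811, 0.078], [0.5763, 0.3775, 0.0793], [0.5762, 0.3747, 0.079], [0.5762, 0.3723, 0.0786]]
[[0.5533, 0.3823, 0.079], [0.5531, 0.3785, 0.0797], [0.553, 0.3755, 0.0785], [0.5529, 0.373, 0.0788]]
[[0.5272, 0.3837, 0.0791], [0.5271, 0.3796, 0.0796], [0.5271, 0.3765, 0.08], [0.5269, 0.3738, 0.0796]]
[[0.5076, 0.3847, 0.0787], [0.5077, 0.3805, 0.0793], [0.5077, 0.3772, 0.0797], [0.5076, 0.3744, 0.0797]]
```

Request:
{"name": "move_arm", "arguments": {
  "series": [
    {"xyz":[0,0,-5],"twist":[0,0,0],"claw":-1},
    {"xyz":[0,0,-10],"twist":[0,0,0],"claw":-1},
    {"xyz":[0,0,-15],"twist":[0,0,0],"claw":-1},
    {"xyz":[0,0,-15],"twist":[0,0,0],"claw":-1},
    {"xyz":[0,0,-15],"twist":[0,0,0],"claw":-1}
  ]
}}

```text
t: 13.37
position: [0.4881, 0.3811, 0.0539]
orientation: [-0.0, 1.0, -0.018, 0.0]
ft_force: [-0.3, 0.3, -2.6]
width: 0.0209
finger_force: 69.6
```

```bash
python3 - <<'E'
from m import *
c=cap('wrist');s=env.read_state();print(s['position'],s['orientation'].round(4),s['ft_force'])
for y in(20,120,220):
    print(dep(c,[(u,y) for u in(306,315,322,328)]).round(4).tolist())
E
```

```text
[0.4881662  0.38119068 0.05400448] [-3.000e-04  9.998e-01 -1.840e-02  5.000e-04] [-0.35278445  0.50022447 -3.03487446]
[[0.5974, 0.3836, 0.0744], [0.5972, 0.3801, 0.0746], [0.597, 0.3774, 0.0748], [0.597, 0.3751, 0.0747]]
[[0.5596, 0.3855, 0.0751], [0.5595, 0.3817, 0.076], [0.5593, 0.3788, 0.0755], [0.5592, 0.3762, 0.0748]]
[[0.5143, 0.3879, 0.0751], [0.5143, 0.3837, 0.0754], [0.5142, 0.3804, 0.0756], [0.5144, 0.3776, 0.0761]]
```

Request:
{"name": "move_arm", "arguments": {
  "series": [
    {"xyz":[0,0,-5],"twist":[0,0,0],"claw":-1},
    {"xyz":[0,0,-10],"twist":[0,0,0],"claw":-1},
    {"xyz":[0,0,-13],"twist":[0,0,0],"claw":-1},
    {"xyz":[0,0,-15],"twist":[0,0,0],"claw":-1},
    {"xyz":[0,0,-15.5],"twist":[0,0,0],"claw":-1},
    {"xyz":[0,0,-15.5],"twist":[0,0,0],"claw":-1}
  ]
}}

```text
t: 13.92
position: [0.4879, 0.3812, 0.0389]
orientation: [0.0, 1.0, -0.018, 0.0]
ft_force: [-3.1, -1.7, 5.3]
width: 0.0204
finger_force: 70.8
```

Request:
{"name": "move_arm", "arguments": {
  "series": [
    {"xyz":[0,0,0],"twist":[0,0,0],"claw":-0.3},
    {"xyz":[0,0,0],"twist":[0,0,0],"claw":0},
    {"xyz":[0,0,0],"twist":[0,0,0],"claw":0.3},
    {"xyz":[0,0,0],"twist":[0,0,0],"claw":0.3},
    {"xyz":[0,0,0],"twist":[0,0,0],"claw":0.3},
    {"xyz":[0,0,25],"twist":[0,0,0],"claw":0.3},
    {"xyz":[0,0,60],"twist":[0,0,0],"claw":0.3},
    {"xyz":[0,0,100],"twist":[0,0,0],"claw":0.3},
    {"xyz":[0,0,140],"twist":[0,0,0],"claw":0.3},
    {"xyz":[0,0,180],"twist":[0,0,0],"claw":0.3}
  ]
}}

```text
t: 14.75
position: [0.4874, 0.3808, 0.2195]
orientation: [0.0, 1.0, -0.018, -0.0]
ft_force: [0.9, 0.6, -1.2]
width: 0.0556
finger_force: 0.0
```

```bash
python3 - <<'E'
from m import *
c=cap('wrist');s=env.read_state();print(s['position'],s['ft_force'],s['width'])
f=lambda h,S,v:((h<9)|(h>172))&(S>110)&(v>60)
r,m=blob(c,(300,0,480,300),f);print(r)
ys=[60,150,220];print([dep(c,[(np.where(m[y])[0].mean(),y)])[0].round(4).tolist() for y in ys])
E
```

```text
[0.49158877 0.38305702 0.23004695] [2.74993498 2.21240005 7.65687113] 0.05548200185308103
((322.5, 145.5), (187.0, 21.0), 90.0)
[[0.6096, 0.3766, 0.0603], [0.5207, 0.3793, 0.0613], [0.4395, 0.3822, 0.0605]]
```

The bar is standing on the bench with its top at 0.06. Now the dial waypoints.

```bash
cat > dial.py <<'E'
from m import *
from scipy.spatial.transform import Rotation as Rn
C=np.array([.5204,-.265,.1429]);Rp=(Rn.from_euler('z',4.7,degrees=True)*Rn.from_euler('y',-18,degrees=True)).as_matrix()
n=Rp[:,2]
def pose(phi,r,h):
    p=np.radians(phi);x=Rp@[np.cos(p),np.sin(p),0];z=-n;y=np.cross(z,x)
    return C+r*x+h*n, Rn.from_matrix(np.c_[x,y,z])
def rel(p0,R0,p,R): return ((p-p0)*1000).round(1).tolist(),np.degrees((R*R0.inv()).as_rotvec()).round(1).tolist()
E
python3 - <<'E'
from dial import *
s=env.read_state();print(s['position'],s['orientation'].round(4))
q=s['orientation'];R0=Rn.from_quat([q[1],q[2],q[3],q[0]])
p,R=pose(80,44,100);print('pre',p.round(4),rel(s['position'],R0,p,R))
p2,_=pose(80,44,13);print('grasp',p2.round(4),((p2-p)*1000).round(1))
E
```

```text
[0.49158877 0.38305702 0.23004695] [-0.0036  0.9998 -0.0183  0.0068]
pre [-26.5858  40.9842  97.6096] ([-27077.4, 40601.1, 97379.6], [-13.3, -15.1, 85.9])
grasp [ 0.2083 43.1871 14.8677] [ 26794.1   2202.9 -82741.9]
```

Request:
{"name": "move_arm", "arguments": {
  "series": [
    {"xyz":[0,-10,40],"twist":[0,0,0],"claw":0.3},
    {"xyz":[0,-45,60],"twist":[0,0,7],"claw":0.3},
    {"xyz":[0,-85,70],"twist":[0,0,14],"claw":0.3},
    {"xyz":[0,-125,80],"twist":[0,0,21],"claw":0.3},
    {"xyz":[-10,-165,80],"twist":[0,0,28],"claw":0.3},
    {"xyz":[-10,-205,80],"twist":[0,0,35],"claw":0.3},
    {"xyz":[-10,-245,80],"twist":[0,0,42],"claw":0.3},
    {"xyz":[-10,-285,80],"twist":[0,0,49],"claw":0.3},
    {"xyz":[-10,-325,80],"twist":[0,0,56],"claw":0.3},
    {"xyz":[-10,-365,80],"twist":[0,0,63],"claw":0.3}
  ]
}}

```text
t: 15.63
position: [0.4778, 0.0379, 0.2978]
orientation: [0.0, 0.881, 0.474, 0.0]
ft_force: [1.1, 0.6, -0.7]
width: 0.0554
finger_force: 0.0
```

```bash
python3 - <<'E'
from dial import *
c=cap('wrist')
s=env.read_state();print(s['position'],s['orientation'].round(4),s['q'].round(2))
q=s['orientation'];R0=Rn.from_quat([q[1],q[2],q[3],q[0]])
p,R=pose(80,44,100);print('pre',p.round(4),rel(s['position'],R0,p,R))
E
```

```text
[0.47816275 0.03213224 0.2976704 ] [ 0.0022  0.8798  0.4754 -0.0011] [-0.18 -0.13  1.76 -0.    1.51  0.4 ]
pre [-26.5858  40.9842  97.6096] ([-27063.9, 40952.1, 97311.9], [-2.7, -17.9, 27.7])
```

Request:
{"name": "move_arm", "arguments": {
  "series": [
    {"xyz":[2,-35,0],"twist":[0,-3,4],"claw":0.3},
    {"xyz":[4,-70,0],"twist":[0,-6,8],"claw":0.3},
    {"xyz":[6,-105,0],"twist":[-1,-9,12],"claw":0.3},
    {"xyz":[8,-140,0],"twist":[-1,-12,16],"claw":0.3},
    {"xyz":[10,-175,0],"twist":[-2,-15,20],"claw":0.3},
    {"xyz":[13,-210,-10],"twist":[-2,-18,23.8],"claw":0.3},
    {"xyz":[15,-235,-30],"twist":[-2.5,-18,23.8],"claw":0.3},
    {"xyz":[15,-240,-50],"twist":[-2.5,-18,23.8],"claw":0.3},
    {"xyz":[15,-240,-58],"twist":[-2.5,-18,23.8],"claw":0.3},
    {"xyz":[15,-240,-58],"twist":[-2.5,-18,23.8],"claw":0.3}
  ]
}}

```text
t: 16.52
position: [0.4919, -0.1993, 0.237]
orientation: [0.09, 0.756, 0.636, 0.127]
ft_force: [-0.6, 0.1, 0.3]
width: 0.055
finger_force: 0.0
```

```bash
sed -i 's/return C+r\*x+h\*n/return C+r*x\/1000+h*n\/1000/' dial.py; python3 - <<'E'
from dial import *
c=cap('wrist');c=cap('wrist')
s=env.read_state();print(s['position'],s['q'].round(2))
q=s['orientation'];R0=Rn.from_quat([q[1],q[2],q[3],q[0]])
p,R=pose(80,44,100);print('pre',p.round(4),rel(s['position'],R0,p,R))
p2,_=pose(80,44,13);print('grasp',rel(s['position'],R0,p2,R))
# lever orange in wrist view
hsv=cv2.cvtColor(c['color'],cv2.COLOR_RGB2HSV).astype(int)
m=((hsv[...,0]>8)&(hsv[...,0]<22)&(hsv[...,1]>170)&(hsv[...,2]>150)).astype(np.uint8)
k,l,st,ce=cv2.connectedComponentsWithStats(m)
for i in range(1,k):
    if st[i,4]>60:
        px=np.argwhere(l==i)[:,::-1];P=dep(c,px);L=(P-C)@Rp*1000;print(st[i],ce[i].round(0),np.percentile(L,[2,50,98],axis=0).round(1).tolist())
        top=L[(L[:,2]>32)&(L[:,2]<40)]
        if len(top)>20:
            d=cv2.fitLine(top[:,:2].astype(np.float32),cv2.DIST_L2,0,.01,.01).ravel();print('line',d,np.degrees(np.arctan2(d[1],d[0])))
E
```

```text
[ 0.49349943 -0.1995945   0.24033854] [-0.75 -0.17  1.94  0.25  1.17 -0.65]
pre [ 0.4933 -0.2238  0.2404] ([-0.2, -24.2, 0.0], [-1.2, -0.0, 4.2])
grasp ([26.6, -22.0, -82.7], [-1.2, -0.0, 4.2])
[376   0  32  40 816] [393.  18.] [[103.2, 191.3, -76.8], [117.6, 209.0, -72.4], [129.4, 225.4, -67.5]]
[321 217  19  47 477] [330. 241.] [[-0.3, 19.1, -0.6], [9.1, 38.9, 33.3], [15.4, 55.3, 34.9]]
line [ 0.16162458  0.9868523   6.751766   38.324753  ] 80.69879
```

Request:
{"name": "move_arm", "arguments": {
  "series": [
    {"xyz":[0,-24,0],"twist":[-1.2,0,4.2],"claw":0.3},
    {"xyz":[0,-24,0],"twist":[-1.2,0,4.2],"claw":0.3},
    {"xyz":[6,-24,-20],"twist":[-1.2,0,4.2],"claw":0.2},
    {"xyz":[13,-23,-40],"twist":[-1.2,0,4.2],"claw":0.2},
    {"xyz":[19,-23,-60],"twist":[-1.2,0,4.2],"claw":0.1},
    {"xyz":[23,-22,-73],"twist":[-1.2,0,4.2],"claw":0.1},
    {"xyz":[26,-22,-81],"twist":[-1.2,0,4.2],"claw":0.1},
    {"xyz":[26,-22,-81],"twist":[-1.2,0,4.2],"claw":0.1},
    {"xyz":[26,-22,-81],"twist":[-1.2,0,4.2],"claw":0.1}
  ]
}}

```text
t: 17.37
position: [0.5198, -0.2222, 0.1599]
orientation: [0.096, 0.73, 0.665, 0.124]
ft_force: [-0.2, -1.2, 0.9]
width: 0.047
finger_force: 0.0
```

```bash
python3 - <<'E'
from dial import *
s=env.read_state()
q=s['orientation'];R0=Rn.from_quat([q[1],q[2],q[3],q[0]])
print(((s['position']-C)@Rp*1000).round(1),s['ft_force'],s['q'].round(2))
p,R=pose(80,44,13);print(rel(s['position'],R0,p,R))
p0,R0=pose(80,44,13)
for f in range(75,-45,-5):
    p,R=pose(f,44,13);print(f,rel(p0,R0,p,R))
E
```

```text
[ 8.  42.7 15.3] [-0.17618261 -1.18961603  0.87916912] [-0.75  0.01  1.94  0.27  1.   -0.78]
([0.3, 0.6, -2.3], [0.1, 0.0, 0.0])
75 ([3.6, -0.5, 1.2], [1.5, 0.1, -4.8])
70 ([7.2, -1.4, 2.3], [3.1, 0.3, -9.5])
65 ([10.7, -2.6, 3.4], [4.6, 0.4, -14.3])
60 ([14.0, -4.1, 4.4], [6.2, 0.5, -19.0])
55 ([17.3, -5.9, 5.4], [7.7, 0.6, -23.8])
50 ([20.4, -8.0, 6.4], [9.2, 0.8, -28.5])
45 ([23.2, -10.3, 7.3], [10.8, 0.9, -33.3])
40 ([25.9, -13.0, 8.1], [12.3, 1.0, -38.0])
35 ([28.4, -15.8, 8.8], [13.9, 1.1, -42.8])
30 ([30.6, -18.9, 9.4], [15.4, 1.3, -47.6])
25 ([32.6, -22.1, 10.0], [16.9, 1.4, -52.3])
20 ([34.3, -25.6, 10.4], [18.5, 1.5, -57.1])
15 ([35.7, -29.1, 10.8], [20.0, 1.6, -61.8])
10 ([36.8, -32.8, 11.0], [21.6, 1.8, -66.6])
5 ([37.5, -36.5, 11.2], [23.1, 1.9, -71.3])
0 ([38.0, -40.4, 11.2], [24.6, 2.0, -76.1])
-5 ([38.2, -44.2, 11.2], [26.2, 2.2, -80.8])
-10 ([38.0, -48.0, 11.0], [27.7, 2.3, -85.6])
-15 ([37.5, -51.8, 10.8], [29.3, 2.4, -90.4])
-20 ([36.7, -55.6, 10.4], [30.8, 2.5, -95.1])
-25 ([35.6, -59.2, 10.0], [32.3, 2.7, -99.9])
-30 ([34.2, -62.7, 9.4], [33.9, 2.8, -104.6])
-35 ([32.5, -66.1, 8.8], [35.4, 2.9, -109.4])
-40 ([30.6, -69.3, 8.1], [37.0, 3.0, -114.1])
```

Request:
{"name": "move_arm", "arguments": {
  "series": [
    {"xyz":[0,0,0],"twist":[0,0,0],"claw":-0.4},
    {"xyz":[0,0,0],"twist":[0,0,0],"claw":-1},
    {"xyz":[0,0,0],"twist":[0,0,0],"claw":-1},
    {"xyz":[0,0,0],"twist":[0,0,0],"claw":-1},
    {"xyz":[0,0,0],"twist":[0,0,0],"claw":-1},
    {"xyz":[0,0,0],"twist":[0,0,0],"claw":-1}
  ],
  "squeeze": 35
}}

```text
t: 17.87
position: [0.5197, -0.2229, 0.1602]
orientation: [0.096, 0.73, 0.665, 0.124]
ft_force: [-1.1, 2.2, 6.8]
width: 0.0133
finger_force: 39.1
```

Request:
{"name": "move_arm", "arguments": {
  "series": [
    {"xyz":[3.6,-0.5,1.2],"twist":[1.5,0.1,-4.8],"claw":-1},
    {"xyz":[7.2,-1.4,2.3],"twist":[3.1,0.3,-9.5],"claw":-1},
    {"xyz":[10.7,-2.6,3.4],"twist":[4.6,0.4,-14.3],"claw":-1},
    {"xyz":[14.0,-4.1,4.4],"twist":[6.2,0.5,-19.0],"claw":-1},
    {"xyz":[17.3,-5.9,5.4],"twist":[7.7,0.6,-23.8],"claw":-1},
    {"xyz":[20.4,-8.0,6.4],"twist":[9.2,0.8,-28.5],"claw":-1},
    {"xyz":[23.2,-10.3,7.3],"twist":[10.8,0.9,-33.3],"claw":-1},
    {"xyz":[25.9,-13.0,8.1],"twist":[12.3,1.0,-38.0],"claw":-1},
    {"xyz":[25.9,-13.0,8.1],"twist":[12.3,1.0,-38.0],"claw":-1}
  ]
}}

```text
t: 18.62
position: [0.5451, -0.2356, 0.1681]
orientation: [0.047, 0.914, 0.374, 0.149]
ft_force: [-5.1, 2.9, 7.4]
width: 0.0135
finger_force: 39.6
```

```bash
cat > chk.py <<'E'
from dial import *
s=env.read_state()
q=s['orientation'];R0=Rn.from_quat([q[1],q[2],q[3],q[0]])
l=(s['position']-C)@Rp*1000;x=Rp.T@R0.as_matrix()[:,0]
print(l.round(1),'pos ang',np.degrees(np.arctan2(l[1],l[0])),'tool ang',np.degrees(np.arctan2(x[1],x[0])),s['ft_force'],s['ft_torque'],s['q'].round(2),s['width'])
E
python3 chk.py; python3 - <<'E'
from dial import *
for a,b in((40,0),(0,-40)):
    p0,R0=pose(a,44,15)
    for f in range(a-5,b-5,-5): p,R=pose(f,44,15);print(f,rel(p0,R0,p,R))
E
```

```text
[33.5 27.3 15.6] pos ang 39.12579288154342 tool ang 39.80382784172336 [-5.13772356  2.86270457  7.44638668] [0.44511161 0.71850912 0.07961061] [-0.73  0.07  1.85  0.27  1.02 -0.05] 0.013470187831801128
35 ([2.5, -2.9, 0.7], [1.5, 0.1, -4.8])
30 ([4.7, -5.9, 1.4], [3.1, 0.3, -9.5])
25 ([6.6, -9.2, 1.9], [4.6, 0.4, -14.3])
20 ([8.3, -12.6, 2.4], [6.2, 0.5, -19.0])
15 ([9.7, -16.2, 2.7], [7.7, 0.6, -23.8])
10 ([10.8, -19.8, 3.0], [9.2, 0.8, -28.5])
5 ([11.6, -23.6, 3.1], [10.8, 0.9, -33.3])
0 ([12.1, -27.4, 3.2], [12.3, 1.0, -38.0])
-5 ([0.2, -3.8, -0.1], [1.5, 0.1, -4.8])
-10 ([-0.0, -7.7, -0.2], [3.1, 0.3, -9.5])
-15 ([-0.5, -11.5, -0.5], [4.6, 0.4, -14.3])
-20 ([-1.3, -15.2, -0.8], [6.2, 0.5, -19.0])
-25 ([-2.4, -18.9, -1.3], [7.7, 0.6, -23.8])
-30 ([-3.8, -22.4, -1.8], [9.2, 0.8, -28.5])
-35 ([-5.5, -25.8, -2.5], [10.8, 0.9, -33.3])
-40 ([-7.4, -29.0, -3.2], [12.3, 1.0, -38.0])
```

Tracking well; the lever is now at one dot (40°).

Request:
{"name": "move_arm", "arguments": {
  "series": [
    {"xyz":[2.5,-2.9,0.7],"twist":[1.5,0.1,-4.8],"claw":-1},
    {"xyz":[4.7,-5.9,1.4],"twist":[3.1,0.3,-9.5],"claw":-1},
    {"xyz":[6.6,-9.2,1.9],"twist":[4.6,0.4,-14.3],"claw":-1},
    {"xyz":[8.3,-12.6,2.4],"twist":[6.2,0.5,-19.0],"claw":-1},
    {"xyz":[9.7,-16.2,2.7],"twist":[7.7,0.6,-23.8],"claw":-1},
    {"xyz":[10.8,-19.8,3.0],"twist":[9.2,0.8,-28.5],"claw":-1},
    {"xyz":[11.6,-23.6,3.1],"twist":[10.8,0.9,-33.3],"claw":-1},
    {"xyz":[12.1,-27.4,3.2],"twist":[12.3,1.0,-38.0],"claw":-1},
    {"xyz":[12.1,-27.4,3.2],"twist":[12.3,1.0,-38.0],"claw":-1}
  ]
}}

```text
t: 19.37
position: [0.5568, -0.2623, 0.171]
orientation: [-0.008, 0.987, 0.039, 0.156]
ft_force: [-6.0, 5.8, 9.5]
width: 0.0132
finger_force: 39.8
```

```bash
python3 chk.py
```

```text
[43.4 -0.3 15.5] pos ang -0.38929125542010345 tool ang -0.1854600730289406 [-5.96865517  5.81581645  9.47622948] [0.968921   0.79416733 0.12485846] [-0.75  0.13  1.78  0.27  1.03  0.62] 0.013181854559123027
```

Request:
{"name": "move_arm", "arguments": {
  "series": [
    {"xyz":[0.2,-3.8,-0.1],"twist":[1.5,0.1,-4.8],"claw":-1},
    {"xyz":[0,-7.7,-0.2],"twist":[3.1,0.3,-9.5],"claw":-1},
    {"xyz":[-0.5,-11.5,-0.5],"twist":[4.6,0.4,-14.3],"claw":-1},
    {"xyz":[-1.3,-15.2,-0.8],"twist":[6.2,0.5,-19.0],"claw":-1},
    {"xyz":[-2.4,-18.9,-1.3],"twist":[7.7,0.6,-23.8],"claw":-1},
    {"xyz":[-3.8,-22.4,-1.8],"twist":[9.2,0.8,-28.5],"claw":-1},
    {"xyz":[-5.5,-25.8,-2.5],"twist":[10.8,0.9,-33.3],"claw":-1},
    {"xyz":[-7.4,-29.0,-3.2],"twist":[12.3,1.0,-38.0],"claw":-1},
    {"xyz":[-7.4,-29.0,-3.2],"twist":[12.3,1.0,-38.0],"claw":-1},
    {"xyz":[-7.4,-29.0,-3.2],"twist":[12.3,1.0,-38.0],"claw":-1}
  ]
}}

```text
t: 20.2
position: [0.5495, -0.2902, 0.1678]
orientation: [-0.061, 0.941, -0.299, 0.144]
ft_force: [-5.1, 6.4, 10.3]
width: 0.0131
finger_force: 39.8
```

```bash
python3 chk.py
```

```text
[ 33.3 -27.5  15.4] pos ang -39.603076198627136 tool ang -39.95122115300711 [-5.05587094  6.40772817 10.26617551] [1.36863223 0.59649172 0.29781723] [-0.8   0.16  1.76  0.28  1.04  1.26] 0.013142748051595049
```

Request:
{"name": "move_arm", "arguments": {
  "series": [
    {"xyz":[0,0,0],"twist":[0,0,0],"claw":-0.4},
    {"xyz":[0,0,0],"twist":[0,0,0],"claw":-0.1},
    {"xyz":[0,0,0],"twist":[0,0,0],"claw":0.1},
    {"xyz":[0,0,0],"twist":[0,0,0],"claw":0.1},
    {"xyz":[-6,0,19],"twist":[0,0,0],"claw":0.1},
    {"xyz":[-12,-1,38],"twist":[0,0,0],"claw":0.1},
    {"xyz":[-22,-2,67],"twist":[0,0,0],"claw":0.1},
    {"xyz":[-34,-3,105],"twist":[0,0,0],"claw":0.1},
    {"xyz":[-46,-3,140],"twist":[0,0,0],"claw":0.1},
    {"xyz":[-60,-3,170],"twist":[0,0,0],"claw":0.1}
  ]
}}

```text
t: 21.03
position: [0.4894, -0.2951, 0.3395]
orientation: [-0.059, 0.941, -0.298, 0.146]
ft_force: [0.2, -1.0, 0.3]
width: 0.0468
finger_force: 0.0
```

Request:
{"name": "move_arm", "arguments": {
  "series": [
    {"xyz":[-20,0,20],"twist":[0,0,0],"claw":0.1},
    {"xyz":[-20,0,20],"twist":[0,0,0],"claw":0.1},
    {"xyz":[-20,0,20],"twist":[0,0,0],"claw":0.1}
  ]
}}

```text
t: 21.28
position: [0.4697, -0.2957, 0.3585]
orientation: [-0.058, 0.941, -0.299, 0.146]
ft_force: [-0.6, -0.1, -1.5]
width: 0.0471
finger_force: 0.0
```

```bash
python3 - <<'E'
from dial import *
for n in('wrist','scene','top'):
    c=cap(n)
    hsv=cv2.cvtColor(c['color'],cv2.COLOR_RGB2HSV).astype(int)
    m=((hsv[...,0]>6)&(hsv[...,0]<24)&(hsv[...,1]>110)&(hsv[...,2]>140))
    vu=np.argwhere(m&(c['depth']>0))[:,::-1];L=(dep(c,vu)-C)@Rp*1000
    t=L[(np.hypot(L[:,0],L[:,1])<60)&(L[:,2]>25)&(L[:,2]<42)]
    if len(t)>10: print(n,len(t),t.mean(0).round(1),'angle',np.degrees(np.arctan2(*t[np.hypot(t[:,0],t[:,1])>24][:,:2].mean(0)[::-1])))
c=cap('top')  # blanks: heights and extents in fence frame
uv=np.array([(u,v) for u in range(265,365) for v in range(140,240)]);P=dep(c,uv)
print(c['color'].shape);F=np.array([.6739,.0054,0]);th=np.radians(4.7);x=np.array([np.cos(th),np.sin(th),0])
sy=(P-F)@np.array([-x[1],x[0],0]);sx=(P-F)@x*1000
for y in(-.06,0,.045):
    k=(abs(sy-y)<.003);o=np.argsort(sx[k]);print(y,[(int(a),int(b*1000)) for a,b in zip(sx[k][o],P[k][o][:,2]) if -140<a<30][::3])
s=env.read_state();print(s['t'],s['ft_force'],s['position'])
E
```

```text
wrist 267 [ 28.2 -22.3  33.2] angle -38.55217515882588
scene 24 [ 34.6 -22.8  30.2] angle -33.39164596694649
top 39 [ 28.6 -20.   31.5] angle -35.29124920311266
(400, 640, 3)
-0.06 [(-139, 86), (-131, 83), (-128, 90), (-121, 92), (-116, 82), (-111, 106), (-108, 106), (-101, 113), (-97, 109), (-89, 103), (-79, 117), (-71, 107), (-64, 112), (-59, 104), (-52, 108), (-49, 112), (-42, 114), (-30, 108), (-19, 108), (-12, 114), (-7, 109), (0, 104), (1, 116), (8, 118), (12, 117)]
0 [(-139, 91), (-135, 92), (-128, 93), (-124, 88), (-117, 94), (-115, 110), (-107, 108), (-96, 106), (-85, 109), (-80, 101), (-75, 114), (-70, 108), (-64, 113), (-59, 105), (-48, 107), (-37, 107), (-29, 108), (-24, 101), (-19, 112), (-14, 109), (-7, 108), (-3, 104), (1, 122), (13, 118), (29, 69)]
0.045 [(-139, 89), (-133, 94), (-128, 83), (-121, 91), (-117, 86), (-108, 111), (-97, 113), (-93, 105), (-86, 110), (-82, 106), (-75, 111), (-71, 107), (-64, 108), (-53, 113), (-42, 113), (-38, 108), (-30, 109), (-26, 103), (-19, 108), (-16, 111), (-7, 105), (0, 125), (12, 117), (16, 115)]
21.4833 [ 0.32677576 -0.33984634  0.20240352] [ 0.4697017  -0.29421642  0.35467627]
```

```bash
python3 -c "
from workcell import env
print(env.sign_off())"
```

```text
the job is handed in; nothing more can be done
None
```

I handed the job in at about 21 s: the four blanks are packed flat and tight (about 1 mm) against the fence with a peak push reading of 25 N, the straightedge is standing on the bench about 20 mm from where it started, and the selector was released at the green mark.

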